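# Load a tape roll and thread the spindle of a two-bay bench tape dispenser

## Task

Load the tape dispenser: take the brown roll from the rack and stand it on the supports in the dispenser's empty bay, next to the white roll. Then slide the steel spindle through all three upright plates and both rolls, from whichever side has room, until its red knob butts against the outer plate. Let go of everything, and do not disturb the blue roll, the glue bottle, the eyelet tin or the rivet jar.

Things in the scene. Friction and masses are not known exactly. Their poses are not given: they have to be found in the camera images.
- dispenser: Plywood two-bay tape dispenser, screwed to the table. Origin: centre of its underside, on the table; x points from the cutter (front) to the back, y along the spindle, z up. Base board x -105 to 70, y -74 to 74, 15 mm high. Cutter bar with its arms: x -104 to -46, at most 55 mm high. Two bays, each 58 mm wide, lie between three upright plates, open at top, front and back.
- empty_bay (a point): Middle of the empty bay, on the hole axis: dispenser x 0, y -33.5, 62 mm above the table, where the brown roll's centre belongs. In each bay two steel rods (10 mm thick, along y, at x = -17 and 17) carry a roll so that its bore is in line with the holes; a roll resting on them has its centre at this height. Axes as the dispenser's.
- middle_hole (a point): Centre of the hole in the middle plate: dispenser x 0, y 0, 62 mm above the table. The plates stand at dispenser y = -67, 0 and 67: 9 mm thick along y, 92 mm along x (-46 to 46), from 15 to 94 mm above the table. Each has a round 17 mm hole with a brass bushing ring (look only, no obstacle); the three holes are in line along y. Axes as the dispenser's.
- left_hole (a point): Mouth of the outer hole at the dispenser's +y end, on the outer face of the plate (dispenser x 0, y +71.5 mm, 62 mm above the table). Axes as the dispenser's.
- right_hole (a point): Mouth of the outer hole at the dispenser's -y end, on the outer face of the plate (dispenser x 0, y -71.5 mm, 62 mm above the table). Axes as the dispenser's.
- rack: Wooden rack for spare rolls, fixed: board 120 mm (x) by 166 mm (y) by 12 mm with two dowels along y (x = -17 and +17 mm, 12 mm thick) on which two rolls stand side by side at y = -36 and +36 mm, and 42 mm high end blocks at y = -75 and +75 mm. Origin: centre of its underside, on the table.
- brown_roll_center (a point): Centre of the brown tape roll to be loaded: rigid ring of 60 mm outside diameter, 26 mm bore, 48 mm wide, about 0.11 kg. It starts standing on the rack, beside the blue roll, with its centre 55 mm above the table. Its own y axis is the roll's axis (horizontal); x and z turn with the roll. It can be gripped across its diameter, fingers in front of and behind it.
- white_roll_center (a point): Centre of the white tape roll, same size, loose, already standing in the other bay (dispenser y +33.5 mm). Its own y axis is the roll's axis.
- blue_roll_center (a point): Centre of the blue tape roll, same size, that stays on the rack. Its own y axis is the roll's axis.
- offcut: Piece of plywood 150 mm (x) by 60 mm (y) by 12 mm, fixed, on which the spindle lies. Origin: centre of its underside, on the table.
- knob (a point): Centre of the spindle's red knob, a cylinder 22 mm across and 30 mm long. The spindle is one rigid piece of about 0.09 kg; its own x axis runs from the knob to the tip. It starts lying level on the offcut, its axis 19 mm above the table, with the knob clear of the offcut's end.
- tip (a point): Tip of the spindle, on its axis, 180 mm from the knob's centre. The shank is a steel rod 14 mm across and 165 mm long, from the knob's face to this tip; its last 8 mm taper to 6 mm across. Axes as the knob's.
- shoulder (a point): Centre of the knob's face from which the shank springs, 15 mm from the knob's centre towards the tip; this face meets the outer plate when the spindle is home. Axes as the knob's.
- parts_bin: Grey plastic bin full of bolts, too heavy to move (fixed), 170 mm (x) by 110 mm (y) by 85 mm high. Origin: centre of its underside, on the table.
- carton_box: Closed heavy cardboard box (fixed), 170 mm (x) by 110 mm (y) by 100 mm high. Origin: centre of its underside, on the table.
- glue_center (a point): Middle of the upright white glue bottle with orange cap, 56 mm across, 150 mm high, loose; stays where it is.
- tin_center (a point): Middle of the open round blue tin of brass eyelets, 72 mm across, 40 mm high, loose; stays where it is.
- jar_center (a point): Middle of the amber rivet jar with dark lid, 64 mm across, 75 mm high, loose; stays where it is.
Mind the look-alikes: they are no part of the job. Of the things shaped like the part that bears knob, the bare steel one is meant. Leave any purple look-alike of the dispenser alone.

How it is judged:
By the outcome, as a careful person would: the job done as asked, in the order asked, and still so for the second after the job is handed in, with the robot touching nothing.
It also fails if it takes over 62 s, if anything falls off the work surface, if the arm or the gripper's body presses on something with over 40 N, if the wrist force passes 120 N, or if a joint passes its speed limit or range.

## Robot

A 6-joint arm with a two-finger parallel gripper is mounted at the origin on the work surface. World frame = base frame: x ahead of the robot, y to its left, z up, the work surface at z = 0. Lengths are in m, angles in rad, forces in N, time in s.
With the tool pointing down it reaches from about 0.225 to 0.875 m from the base axis. Payload 3.4 kg.
Tool frame: the origin (TCP) lies at the very end of the fingers, on their centre line; the grasp point (between the pads) lies behind it (manip.pinch_z is the z of the grasp point in the tool frame, in m); z points along the fingers, x is the direction in which the jaws open and shut, and the axes are right-handed (so a half turn about z gives the same grasp; the last joint's range is limited). The gripper opens to 85 mm and grips with 20 to 120 N. Pads are 22 mm wide; open, the fingers measure 114 mm over their backs; the gripper's body (76 mm by 85 mm) begins 54 mm behind the grasp point. The pads swing forward as they close: fully open they stand 13 mm farther back than shut.
Start: joints at [1.177, 0.276, 1.505, -0, 1.361, -0.121], TCP at [0.155, 0.554, 0.231] pointing down, gripper open.
Joint ranges: [-2.89, 2.89], [-0.75, 2.08], [0.22, 2.7], [-1.18, 4.32], [0.11, 2.71], [-2.7, 2.7]. Speed limits (rad/s): [2.57, 2.57, 3.14, 3.14, 3.14, 3.14].

## Interface

Orientations are given as a 3x3 rotation matrix whose columns are the frame's x, y, z axes.
In Python, from cell import manip gives the robot as it stands. Calls block until the motion is done:
- manip.movep(position, orientation): joint-space move of the TCP to a pose.
- manip.move_l(position, orientation=None, rate=0.15): straight line of the TCP; orientation=None keeps the orientation; rate is the mean speed in m/s.
- manip.move_joints(angles): joint-space move.
- manip.set_gripper(opening, f_grip=None): finger opening in m; f_grip is the grip in N (None keeps the last); returns when the fingers have stopped.
- manip.hold(seconds).
- manip.solve_ik(position, orientation): joint angles nearest the present ones, or None.
- manip.get_obs(): the state.
- manip.grab_frame(name): name is "side" or "top" or "wrist"; returns a dict with "color" (400x640x3 uint8, red, green, blue), "intrinsics" (3x3 intrinsics, pixels), "origin" and "orientation" of the camera in the world. Camera axes: x right, y down, z forward; pixel columns grow to the right and rows downward; lengths in m; the calibration is good to about 2 mm. The wrist camera is an equidistant fisheye: a pixel r from the principal point sees the ray r / f radians off the axis. A picture is of the moment at which its call begins. There is no depth.
A pose or a line that the arm cannot do raises manip.IKError and nothing moves.
- manip.finish_job(): hands the job in, once; it reports no verdict.
The state is a dict: "time_s": time; "qpos": joint angles; "joint_vel": joint speeds; "joint_torque": joint torques, N m; "eef_pos": TCP position; "ee_rot": TCP orientation; "ft_force": force on the tool from outside, world axes, zero at the start; "moment": the same for the moment, N m; "finger_gap": finger opening in m.
Only numpy, scipy, OpenCV 4.12 (cv2) and the standard library are available. Lean on these libraries where they do the work, as an engineer would, in place of code of your own. Each camera call takes 0.05 s, during which the arm holds its last target.

## Working session

There is one attempt and no reset: what is moved stays moved. The work goes in short steps, each a Python script; the robot and the scene stay as the last script left them, time stands still between calls to the robot, and variables do not carry over. Pictures are saved under pics/ and viewed, and the job is handed in when it is done.

```bash
ls; mkdir -p pics; python3 - <<'E'
from cell import manip
import cv2,numpy as np
for n in ["side","top","wrist"]:
    f=manip.grab_frame(n)
    cv2.imwrite(f"pics/{n}0.png",f["color"][:,:,::-1])
    print(n,f["intrinsics"].tolist(),np.round(f["origin"],4).tolist(),np.round(f["orientation"],4).tolist())
print(manip.pinch_z, manip.get_obs())
E
```

```text
pics
side [[512.5661006055699, 0.0, 316.1578687286011], [0.0, 512.5661006055699, 194.71637916513896], [0.0, 0.0, 1.0]] [-0.266, -0.9759, 1.1728] [[0.7766, -0.4161, 0.4731], [-0.6299, -0.4992, 0.595], [-0.0114, -0.7601, -0.6498]]
top [[365.2707047143425, 0.0, 315.83902205000436], [0.0, 365.2707047143425, 196.30117448780987], [0.0, 0.0, 1.0]] [0.3451, 0.0167, 1.1487] [[-0.0194, -0.9905, 0.1362], [-0.9995, 0.0156, -0.0291], [0.0267, -0.1367, -0.9903]]
wrist [[309.70691628693146, 0.0, 316.2744873840395], [0.0, 309.70691628693146, 201.21996404414622], [0.0, 0.0, 1.0]] [0.0901, 0.5712, 0.3733] [[0.2691, 0.9287, 0.2552], [0.9631, -0.2589, -0.0733], [-0.002, 0.2655, -0.9641]]
-0.0187 {'time_s': 0.15, 'qpos': array([ 1.17698177e+00,  2.76474590e-01,  1.50588447e+00,  3.70982379e-06,
        1.36068344e+00, -1.21032739e-01]), 'joint_vel': array([-0.0014196 , -0.00284636, -0.00461553,  0.00053757, -0.00029381,
        0.00176324]), 'joint_torque': array([ 6.45410419e-04, -4.17139363e+01, -2.46034008e+01, -1.23472610e-04,
        7.64461351e-03, -2.91421031e-05]), 'eef_pos': array([0.15477615, 0.55335436, 0.23060744]), 'ee_rot': array([[ 2.69411785e-01,  9.63024910e-01, -5.59672928e-04],
       [ 9.63023998e-01, -2.69412307e-01, -1.33746284e-03],
       [-1.43879280e-03, -1.78650211e-04, -9.99998949e-01]]), 'ft_force': array([-0.57102714, -0.86423319,  0.43532701]), 'moment': array([ 0.00040365, -0.04933949, -0.04186612]), 'finger_gap': 0.08502005119749449}
```

View pics/side0.png

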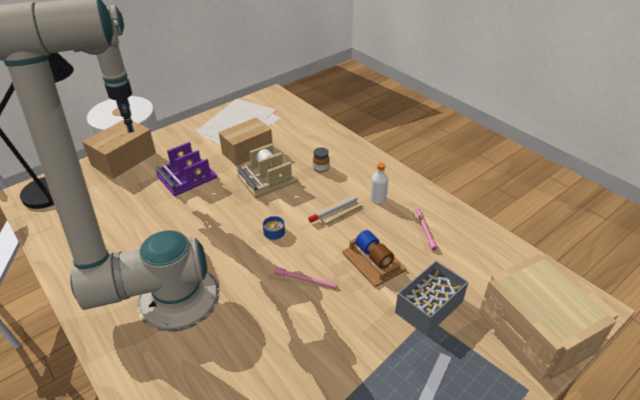

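View pics/top0.png

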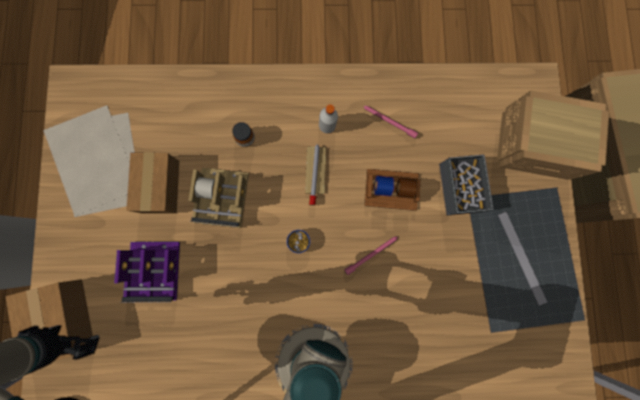

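View pics/wrist0.png

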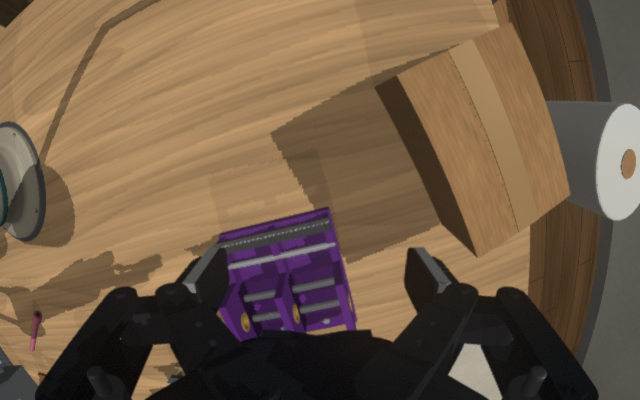

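The side view shows the plywood dispenser at about (265,172), with the purple look-alike at (186,172). The white roll sits in the dispenser's left (+y) bay, with a carton close by on that side. In the top view:

- Spindle: bare steel with the red knob at (312,199) and tip near (317,148). The pink rods at (392,121) and (371,254) are look-alikes.
- Rack: at (392,190). The brown roll is on the right at (407,187) and the blue one at (384,186).
- Dispenser: plywood at (217,197). The purple one at (149,271) is a look-alike.

I'll check these choices in an enlarged crop.

```bash
cat > h.py <<'E'
import numpy as np,cv2
def und(f,px):
    K=f["intrinsics"];px=np.atleast_2d(px).astype(float)
    d=np.stack([(px[:,0]-K[0,2])/K[0,0],(px[:,1]-K[1,2])/K[1,1]],1)
    if f.get("fish"):
        r=np.linalg.norm(d,axis=1,keepdims=True)
        v=np.hstack([d/np.maximum(r,1e-9)*np.sin(r),np.cos(r)])
    else: v=np.hstack([d,np.ones((len(d),1))])
    return v@np.array(f["orientation"]).T
def plane(f,px,z):
    v=und(f,px);o=np.array(f["origin"])
    z=np.broadcast_to(z,(len(v),))
    return o+v*((z-o[2])/v[:,2])[:,None]
def proj(f,P):
    K=f["intrinsics"];p=(np.atleast_2d(P)-f["origin"])@np.array(f["orientation"])
    if f.get("fish"):
        r=np.linalg.norm(p[:,:2],axis=1);th=np.arctan2(r,p[:,2])
        d=p[:,:2]/np.maximum(r,1e-9)[:,None]*th[:,None]
    else: d=p[:,:2]/p[:,2:]
    return d*[K[0,0],K[1,1]]+[K[0,2],K[1,2]]
def grab(m,n,save):
    f=m.grab_frame(n);f["fish"]=n=="wrist"
    cv2.imwrite(f"pics/{save}.png",f["color"][:,:,::-1])
    np.save(f"pics/{save}.npy",f,allow_pickle=True)
    return f
def load(s): return np.load(f"pics/{s}.npy",allow_pickle=True).item()
def crop(s,x0,y0,x1,y1,k,out):
    im=cv2.imread(f"pics/{s}.png")[y0:y1,x0:x1]
    cv2.imwrite(f"pics/{out}.png",cv2.resize(im,None,fx=k,fy=k,interpolation=cv2.INTER_CUBIC))
E
python3 - <<'E'
from cell import manip
from h import *
f=grab(manip,"top","top1")
crop("top1",170,90,430,260,3,"top1c")
for n,p,z in [("disp",(217,197),.05),("knob",(312,199),.02),("tip",(317,147),.02),("brown",(407,187),.08),("blue",(384,186),.08),("glue",(329,120),.1),("jar",(242,132),.07),("tin",(298,241),.04),("carton",(153,182),.1),("bin",(466,185),.08)]:
    print(n,plane(f,p,z)[0].round(3))
E
```

```text
disp [0.499 0.282 0.05 ]
knob [ 0.492 -0.004  0.02 ]
tip [ 0.658 -0.023  0.02 ]
brown [ 0.516 -0.288  0.08 ]
blue [ 0.52  -0.219  0.08 ]
glue [ 0.719 -0.058  0.1  ]
jar [0.694 0.206 0.07 ]
tin [0.363 0.04  0.04 ]
carton [0.538 0.454 0.1  ]
bin [ 0.519 -0.466  0.08 ]
```

View pics/top1c.png

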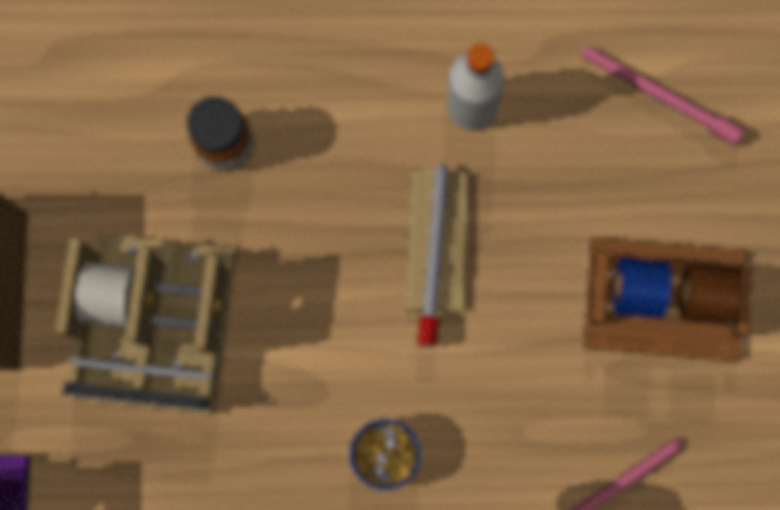

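The crop confirms the choices. The spindle's grey shank and red knob lie on the offcut, knob at top-view px (312,199). The brown roll is on the right of the rack, and the plywood dispenser has its empty bay on the right (-y). The carton leaves no room on the left, so I'll insert from the -y side. Next I'll take wrist views of the dispenser, the spindle and the rack.

```bash
cat >> h.py <<'E'
def R(az):
    a=np.radians(az);x=np.array([np.cos(a),np.sin(a),0]);z=np.array([0,0,-1.]);y=np.cross(z,x)
    return np.stack([x,y,z],1)
E
python3 - <<'E'
from cell import manip
from h import *
o=manip.get_obs()
manip.move_l(o["eef_pos"]+[0.05,-0.05,0.09],rate=0.3)
def t(): 
    o=manip.get_obs();print(o["time_s"],o["eef_pos"].round(4),o["qpos"].round(2))
t()
manip.movep([0.49,0.30,0.26],R(-6));t()
grab(manip,"wrist","d1")
manip.movep([0.49,0.20,0.26],R(-6));t()
grab(manip,"wrist","d2")
manip.movep([0.52,0.0,0.24],R(-96.5));t()
grab(manip,"wrist","s1")
manip.movep([0.515,-0.25,0.26],R(0));t()
grab(manip,"wrist","r1")
t()
E
```

```text
0.7333 [0.2049 0.5033 0.3211] [ 1.06  0.19  1.4   0.    1.55 -0.24]
2.0667 [0.4892 0.301  0.2598] [0.43 0.26 1.46 0.   1.43 0.53]
2.6 [0.4897 0.2002 0.2606] [0.26 0.19 1.55 0.   1.4  0.36]
3.75 [0.5203 0.0011 0.24  ] [-0.13  0.19  1.6   0.    1.35  1.55]
5.6417 [ 0.5152 -0.2495  0.26  ] [-0.57  0.26  1.46  0.    1.42 -0.57]
5.6917 [ 0.5151 -0.2495  0.26  ] [-0.57  0.26  1.46  0.    1.42 -0.57]
```

View pics/d1.png

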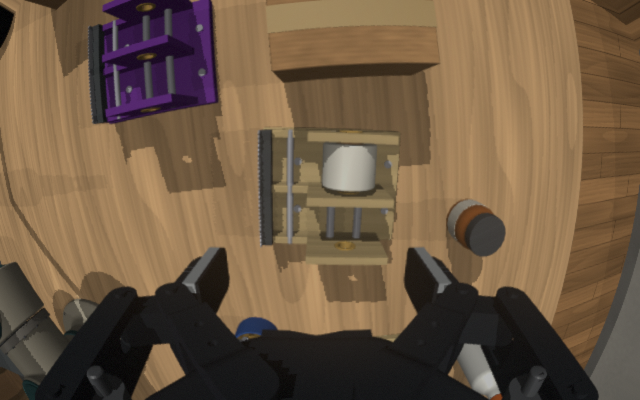

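View pics/d2.png

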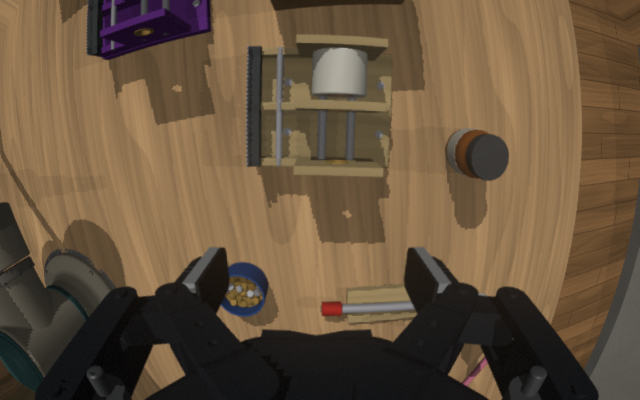

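View pics/s1.png

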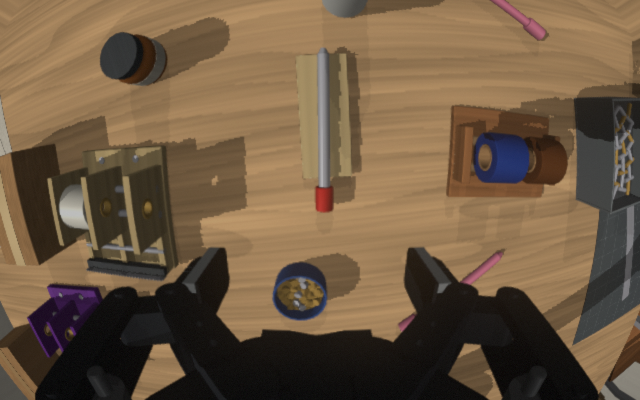

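View pics/r1.png

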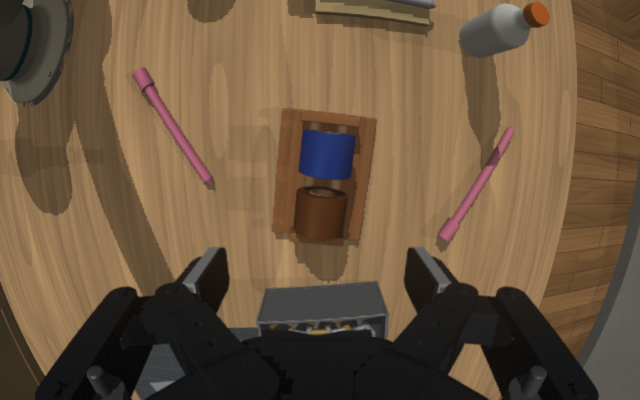

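The four wrist views:

- **d1 and d2:** the plywood dispenser, with the plate tops around rows 135-255 in d1.
- **s1:** the spindle, with the knob at (324,199) and tip at (323,50).
- **r1:** the rack, with the blue roll at (327,153) and the brown one at (321,213).

I'll enlarge them to read points accurately.

```bash
python3 - <<'E'
from h import *
crop("d1",250,115,410,275,4,"d1c");crop("d2",238,28,398,188,4,"d2c")
crop("s1",285,35,365,220,4,"s1c");crop("r1",265,100,385,250,5,"r1c")
E
```

```text
(no output)
```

View pics/d1c.png

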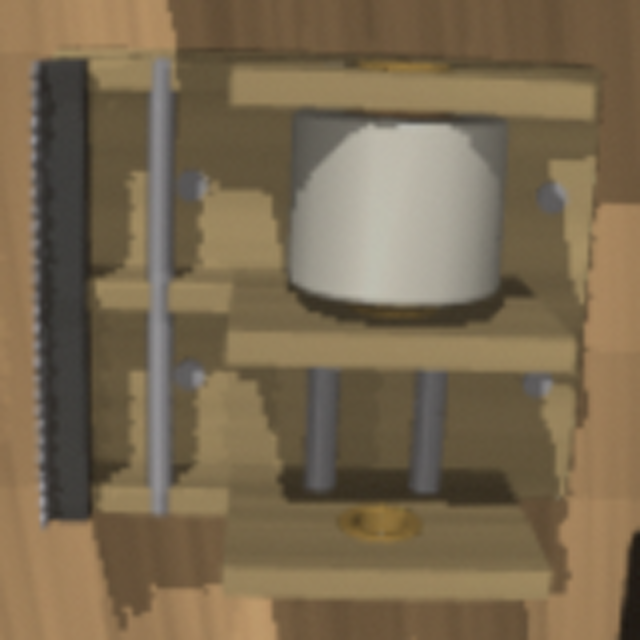

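View pics/d2c.png

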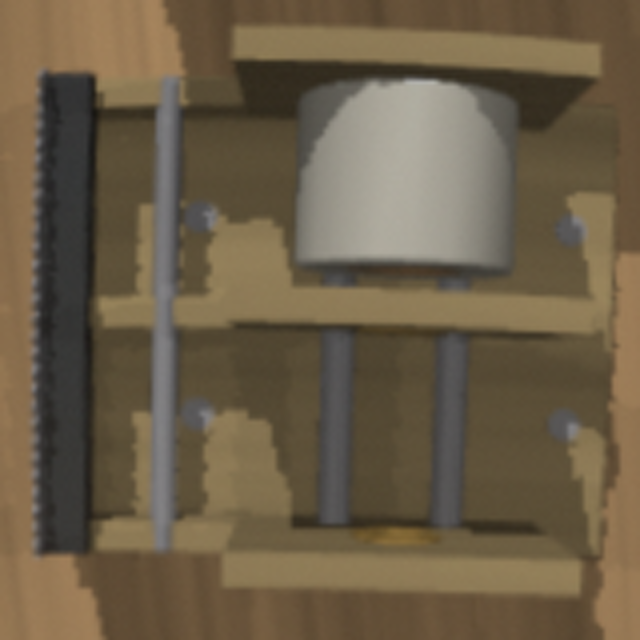

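View pics/s1c.png

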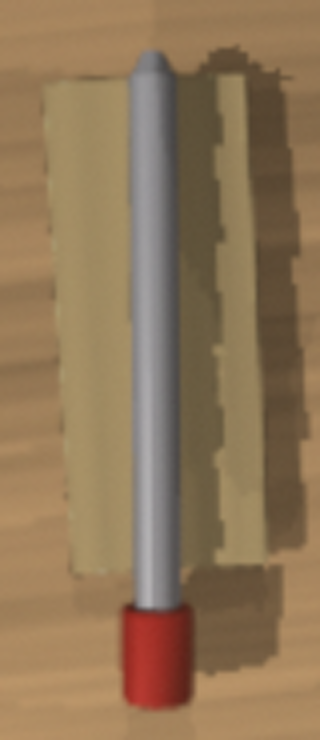

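View pics/r1c.png

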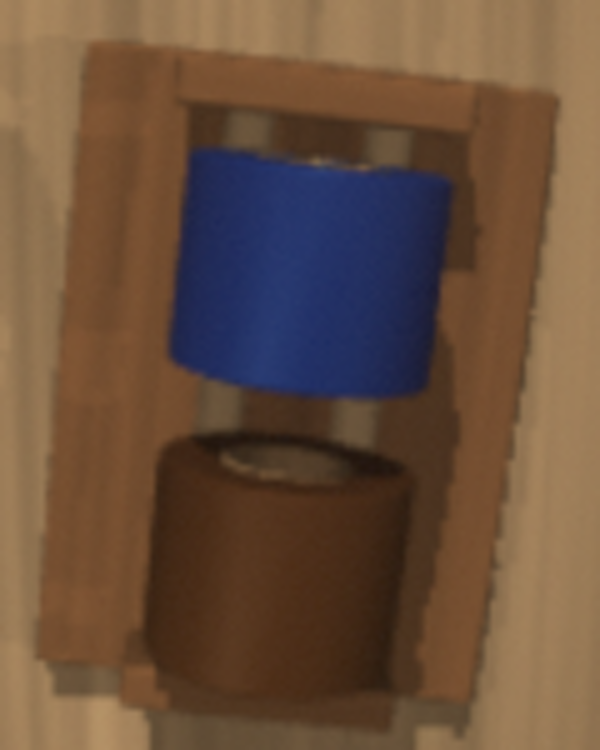

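```bash
cat > fit.py <<'E'
from h import *
from scipy.optimize import least_squares
def full(off,k,p): return (np.array(p,float)+.5)/k-.5+np.array(off)
def world(q,P):
    c,s=np.cos(q[2]),np.sin(q[2]);P=np.array(P,float)
    return np.stack([q[0]+c*P[:,0]-s*P[:,1],q[1]+s*P[:,0]+c*P[:,1],P[:,2]],1)
def fit(obs,q0,dz=False):
    def r(q): 
        out=[]
        for f,P,px in obs:
            W=world(q,P)
            if dz: W=W+[0,0,q[3]]
            out.append((proj(f,W)-px).ravel())
        return np.concatenate(out)
    s=least_squares(r,q0,loss="soft_l1")
    return s.x,r(s.x)
E
python3 - <<'E'
from fit import *
ys=[71.5,62.5,4.5,-4.5,-62.5,-71.5]
P=np.array([[x,y,94] for y in ys for x in(-46,46)])/1000
p1=full((250,115),4,[(232,65),(600,70),(228,104),(596,120),(230,328),(577,338),(226,362),(575,370),(226,565),(550,570),(224,598),(548,600)])
p2=full((238,28),4,[(236,26),(602,44),(236,60),(600,77),(236,287),(604,298),(232,322),(602,333),(224,552),(582,562),(222,586),(580,597)])
f1,f2=load("d1"),load("d2")
for n,o in [("1",[(f1,P,p1)]),("2",[(f2,P,p2)]),("12",[(f1,P,p1),(f2,P,p2)])]:
    for dz in(0,1):
        q,r=fit(o,[.5,.28,-.1]+[0]*dz,dz);print(n,q.round(4),np.degrees(q[2]).round(2),np.abs(r).mean().round(2))
print(r.reshape(-1,2).round(1).tolist())
s=load("s1");c=lambda p:full((285,35),4,p)
a=plane(s,c([(158,604)]),.030)[0];b=plane(s,c([(153.5,52)]),.019)[0];e=plane(s,c([(157,708)]),.019)[0]
j=plane(s,c([(157.5,607)]),.026)[0]
print("shoulder",a.round(4),j.round(4),"tip",b.round(4),"len",np.linalg.norm((b-a)[:2]),"az",np.degrees(np.arctan2(*(b-j)[1::-1])),"knobend",e.round(4))
f=load("r1");c=lambda p:full((265,100),5,p)
px=c([(92,42),(557,93),(38,658),(472,703)])
P=np.array([[-60,83,12],[60,83,12],[-60,-83,12],[60,-83,12]])/1000
q,r=fit([(f,P,px)],[.51,-.25,0]);print("rack",q.round(4),np.degrees(q[2]),r.round(1))
B=world(q,np.array([[0,-36,55],[0,-12,85],[0,-60,85]])/1000);print(B.round(4))
pp=((proj(f,B)-[265,100])+.5)*5-.5;print(pp.round(0).tolist())
E
```

```text
1 [ 0.5227  0.2782 -0.1284] -7.36 0.51
1 [ 0.5226  0.2785 -0.1279  0.0014] -7.33 0.49
2 [ 0.5231  0.2776 -0.128 ] -7.33 0.5
2 [ 5.231e-01  2.776e-01 -1.280e-01 -3.000e-04] -7.33 0.5
12 [ 0.5229  0.2778 -0.1285] -7.36 0.54
12 [ 5.229e-01  2.778e-01 -1.285e-01 -3.000e-04] -7.36 0.53
[[0.5, 0.8], [-0.7, 3.5], [1.3, 0.0], [-0.2, -0.2], [-0.4, 0.4], [0.3, 0.2], [0.5, 0.3], [-0.0, 0.4], [-0.4, 0.2], [0.8, -0.1], [0.0, -0.8], [0.4, -0.5], [-0.1, -0.2], [0.2, 0.0], [-0.3, -0.3], [0.6, 0.1], [-1.8, -0.6], [-1.6, 0.4], [-1.0, -0.4], [-1.5, 0.4], [0.2, -0.4], [0.6, -0.3], [0.6, -0.2], [0.5, -0.4]]
shoulder [ 0.5082 -0.0073  0.03  ] [ 0.5064 -0.007   0.026 ] tip [ 0.6697 -0.0238  0.019 ] len 0.16240992677173355 az -5.878640937666397 knobend [ 0.4732 -0.0036  0.019 ]
rack [ 0.5233 -0.2576 -0.1062] -6.087660194124457 [-0.9 -0.8  1.  -0.2 -0.3  0.7  0.2  0.4]
[[ 0.5195 -0.2934  0.055 ]
 [ 0.522  -0.2696  0.085 ]
 [ 0.5169 -0.3173  0.085 ]]
[[277.0, 569.0], [291.0, 505.0], [266.0, 712.0]]
```

The dispenser fits at (0.5229, 0.2778) with yaw -7.4°, to about half a pixel. The rack is at (0.523, -0.258) with yaw -6.1°, and the spindle's azimuth is about -5.9°. Now I'll grasp the brown roll.

```bash
python3 - <<'E'
from cell import manip
from h import *
def t(s): 
    o=manip.get_obs();print(s,round(o["time_s"],2),o["eef_pos"].round(4),o["ft_force"].round(1),round(o["finger_gap"],4))
A=R(-6.1);x,y=.5197,-.2915
manip.movep([x,y,.15],A);t("above")
manip.move_l([x,y,.042],rate=.12);t("down")
manip.set_gripper(0.03,f_grip=45);t("grip")
manip.move_l([x,y,.15],rate=.15);t("up")
grab(manip,"wrist","g1");grab(manip,"top","g1t")
crop("g1",200,200,440,400,3,"g1c")
E
```

```text
above 6.23 [ 0.5201 -0.2913  0.1504] [-0.4  0.4  0.3] 0.0852
down 7.28 [ 0.5204 -0.2919  0.0429] [0.  0.6 0.1] 0.0854
grip 7.64 [ 0.5192 -0.2917  0.0434] [-2.9  0.9  6.3] 0.0595
up 8.51 [ 0.5191 -0.291   0.149 ] [-0.8 -0.6 -2.3] 0.0597
```

View pics/g1.png

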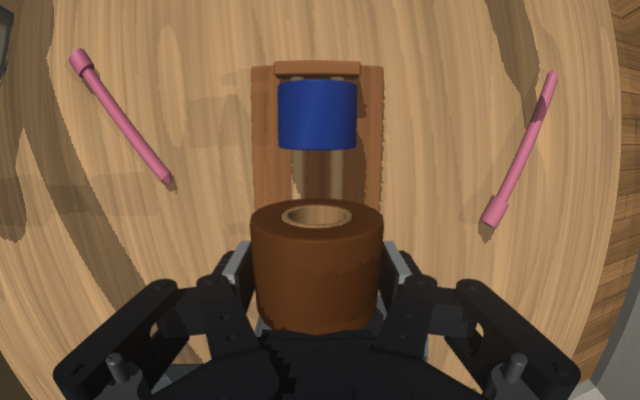

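The roll is held level between the pads, with its bore at px (316,216), and the blue roll is undisturbed at (317,114). I'll work out the roll's offset along its axis in the hand.

```bash
python3 - <<'E'
from h import *
f=load("g1");crop("g1",230,180,400,340,4,"g1c")
A=R(-6.1);T=np.array([.5191,-.291,.149])
for dy in(-.004,0,.004):
    # near face bore rim extremes and top ridge ends
    P=[[13e-3*np.cos(a),-.024+dy,-.0116+13e-3*np.sin(a)] for a in np.radians([0,90,180,270])]+[[0,-.024+dy,-.0416],[0,-.024+dy,.0184],[0,.024+dy,-.0416]]
    print(dy,(((proj(f,T+np.array(P)@A.T)-[230,180])+.5)*4-.5).round(0).tolist())
E
```

```text
-0.004 [[464.0, 108.0], [347.0, 78.0], [230.0, 108.0], [347.0, 145.0], [346.0, 205.0], [347.0, 45.0], [346.0, 631.0]]
0 [[463.0, 143.0], [347.0, 110.0], [230.0, 143.0], [347.0, 182.0], [346.0, 247.0], [347.0, 74.0], [346.0, 658.0]]
0.004 [[462.0, 177.0], [347.0, 141.0], [231.0, 176.0], [347.0, 219.0], [346.0, 288.0], [347.0, 103.0], [346.0, 685.0]]
```

View pics/g1c.png

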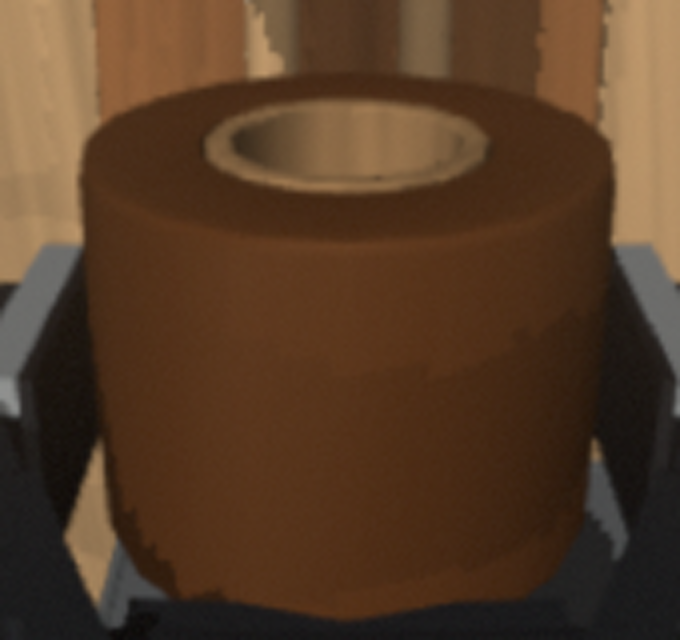

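```bash
python3 - <<'E'
from cell import manip
from fit import *
def t(s): 
    o=manip.get_obs();print(s,round(o["time_s"],2),o["eef_pos"].round(4),o["ft_force"].round(1),round(o["finger_gap"],4))
q=[.5229,.2778,-.1285];c=world(q,[[0,-.0335,.062]])[0];print(c)
A=R(-7.36)
manip.move_l([c[0],c[1],.155],A,rate=.3);manip.hold(.2);t("above")
grab(manip,"wrist","p1")
manip.move_l([c[0],c[1],.056],rate=.12);manip.hold(.1);t("low")
for z in(.053,.051,.049,.047):
    manip.move_l([c[0],c[1],z],rate=.05);t(z)
    if manip.get_obs()["ft_force"][2]>5: break
grab(manip,"wrist","p2");grab(manip,"top","p2t")
E
```

```text
[0.51860709 0.2445762  0.062     ]
above 10.74 [0.5187 0.2438 0.1551] [ 0.3 -0.6 -1.3] 0.0596
low 11.87 [0.5194 0.2449 0.057 ] [ 0.   0.4 -0.8] 0.0592
0.053 12.12 [0.5186 0.2446 0.0531] [-0.9  0.1 -1.1] 0.0594
0.051 12.37 [0.5185 0.2445 0.0509] [-0.1 -0.1 -1. ] 0.0594
0.049 12.62 [0.5186 0.2446 0.0507] [-3.  -1.4  8.8] 0.0592
```

View pics/p2.png

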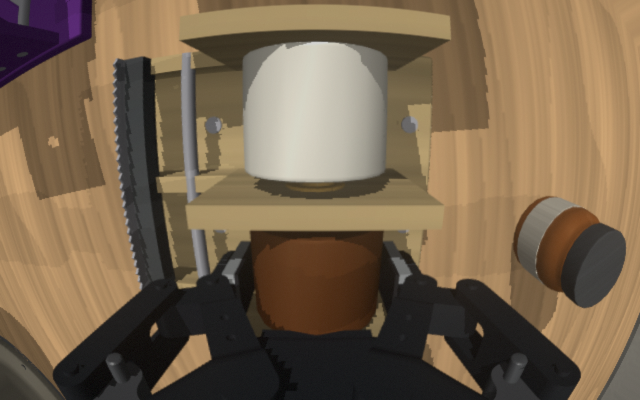

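View pics/p1.png

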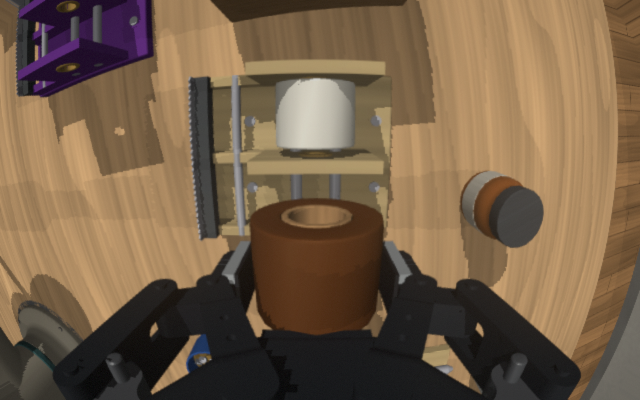

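In p2 the roll at (316,275) is seated behind the middle plate. Contact came at the expected height with 9 N. I'll release it, back off and check.

```bash
python3 - <<'E'
from cell import manip
from fit import *
def t(s): 
    o=manip.get_obs();print(s,round(o["time_s"],2),o["eef_pos"].round(4),o["ft_force"].round(1),round(o["finger_gap"],4))
q=[.5229,.2778,-.1285];c=world(q,[[0,-.0335,.062]])[0]
manip.move_l([c[0],c[1],.0505],rate=.05)
manip.set_gripper(.076);t("open")
manip.move_l([c[0],c[1],.17],rate=.15);t("up")
w=world(q,[[0,-.12,.2]])[0]
manip.movep(w,R(-7.36));manip.hold(.2);t("view")
grab(manip,"wrist","p3");crop("p3",200,20,440,200,3,"p3c")
E
```

```text
open 13.28 [0.5185 0.2446 0.0502] [ 0.1 -0.7 -1.1] 0.076
up 14.23 [0.5179 0.2443 0.1691] [ 0.8 -0.1 -0. ] 0.0758
view 14.89 [0.5072 0.1596 0.1991] [-0.   0.7  0.2] 0.0759
```

View pics/p3.png

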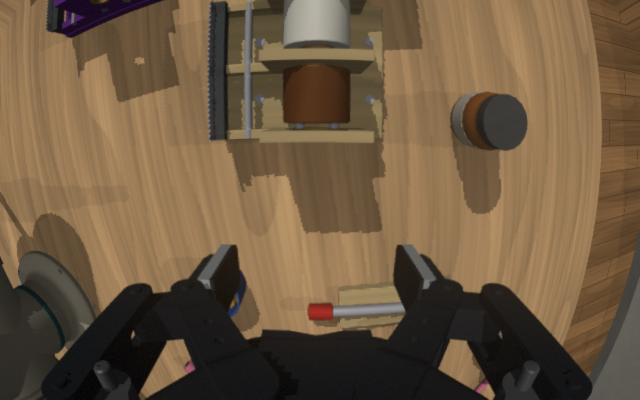

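p3 shows the brown roll at (317,95) standing in its bay, clear of the plates. Now the spindle: I'll grip it by the knob.

```bash
python3 - <<'E'
from cell import manip
from fit import *
def t(s): 
    o=manip.get_obs();print(s,round(o["time_s"],2),o["eef_pos"].round(4),o["ft_force"].round(1),o["moment"].round(2),round(o["finger_gap"],4))
x,y=.4906,-.0053
manip.movep([x,y,.1],R(-95.9));manip.hold(.1);t("above")
grab(manip,"wrist","k0")
manip.move_l([x,y,.0035],rate=.1);manip.hold(.1);t("down")
manip.set_gripper(0.0,f_grip=90);t("grip")
manip.move_l([x,y,.10],rate=.12);manip.hold(.2);t("up")
grab(manip,"wrist","k1");grab(manip,"side","k1s");grab(manip,"top","k1t")
E
```

```text
above 16.17 [ 0.4912 -0.0047  0.1004] [-0.1 -0.3  1. ] [0.06 0.   0.  ] 0.0761
down 17.43 [ 0.4912 -0.0054  0.0041] [-0.1  0.5  0.4] [-0.    0.01  0.01] 0.0759
grip 17.99 [ 0.4906 -0.0053  0.0037] [-0.7  0.1  3.4] [ 0.05  0.02 -0.  ] 0.0192
up 19.15 [ 0.4901 -0.0052  0.0992] [ 0.1  0.2 -1.1] [ 0.03  0.01 -0.01] 0.0194
```

View pics/k1.png

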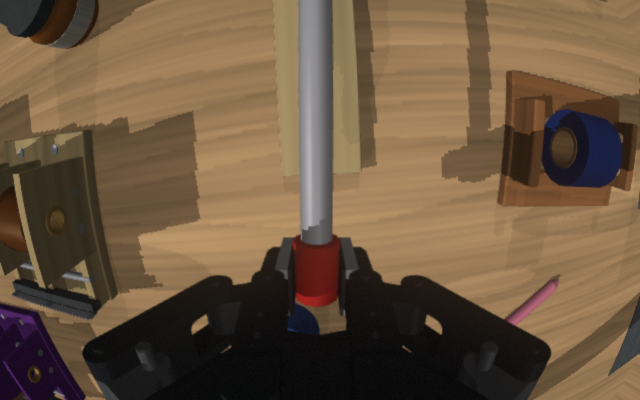

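View pics/k1s.png

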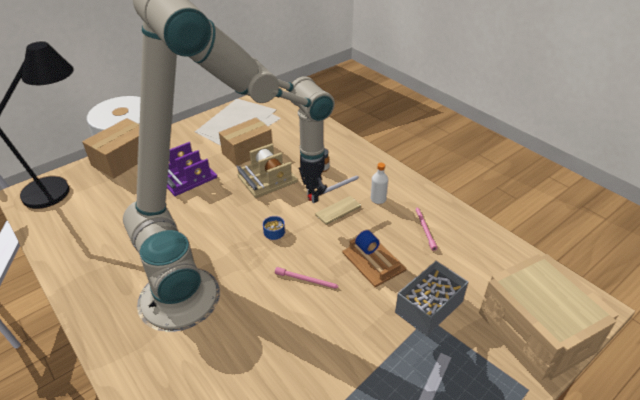

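k1 shows the knob at (316,268) held in the jaws with the shank running forward up the image. The side view shows the spindle lifted roughly level. I'll fit its in-hand pose from the shank's outline.

```bash
cat > spin.py <<'E'
from fit import *
def edges(f,rows,x0=270,x1=370,knobcut=None):
    """left/right shank edges per row by saturation (grey vs wood)"""
    hsv=cv2.cvtColor(np.ascontiguousarray(f["color"]),cv2.COLOR_RGB2HSV);out=[]
    for r in rows:
        s=hsv[r,x0:x1,1].astype(float)
        c=316-x0; th=60
        i=c
        while i>0 and s[i]<th:i-=1
        L=i+ (s[i]-th)/(s[i]-s[i+1])+x0
        j=c
        while j<len(s)-1 and s[j]<th:j+=1
        Rr=j-(s[j]-th)/(s[j]-s[j-1])+x0
        out.append((L,Rr))
    return np.array(out)
def silh(f,T,A,p,rows):
    # p: lateral x offset, axis z(tool) at knob, yaw, pitch (tool frame; shank along tool -y). returns L,R per row
    t=np.linspace(.016,.17,80)
    d=np.array([np.sin(p[2]),-np.cos(p[2])*np.cos(p[3]),np.sin(p[3])])  # +pitch => tip toward +z tool (down)
    c=np.array([p[0],0,p[1]])+t[:,None]*d
    C=T+c@A.T; dw=A@d; o=np.array(f["origin"])
    res=[]
    for s in(-1,1):
        v=C-o; n=np.cross(dw,v); n/=np.linalg.norm(n,axis=1)[:,None]
        # tangent: point where plane through camera touches cylinder
        D=np.linalg.norm(v-(v@dw)[:,None]*dw,axis=1); u=-(v-(v@dw)[:,None]*dw)/D[:,None]
        sa=.007/D; ca=np.sqrt(1-sa**2)
        W=C+.007*(u*sa[:,None]+s*n*ca[:,None])
        q=proj(f,W); k=np.argsort(q[:,1]); res.append(np.interp(rows,q[k,1],q[k,0]))
    res=np.sort(np.array(res),axis=0); return res.T
def fitspin(f,T,A,rows):
    e=edges(f,rows)
    s=least_squares(lambda p:(silh(f,T,A,p,rows)-e).ravel(),[0,-.0155,0,0],loss="soft_l1",x_scale=[.001,.001,.01,.01])
    return s.x,e,silh(f,T,A,s.x,rows)-e
E
python3 - <<'E'
from spin import *
f=load("k1");crop("k1",240,150,400,330,4,"k1c")
rows=np.arange(5,215,10)
p,e,r=fitspin(f,np.array([.4901,-.0052,.0992]),R(-95.9),rows)
print(p.round(4),np.degrees(p[2:]).round(2));print(np.c_[rows,e,r].round(1).tolist())
E
```

```text
[ 0.0004 -0.0118 -0.004  -0.016 ] [-0.23 -0.92]
[[5.0, 298.1, 331.6, -0.1, 0.1], [15.0, 297.9, 331.8, 0.1, -0.0], [25.0, 297.9, 331.8, 0.1, 0.1], [35.0, 298.0, 331.9, -0.0, 0.0], [45.0, 298.1, 331.8, -0.1, 0.2], [55.0, 298.1, 332.0, -0.1, 0.1], [65.0, 298.1, 332.1, -0.1, -0.0], [75.0, 297.9, 332.1, 0.1, 0.0], [85.0, 298.1, 332.4, -0.0, -0.2], [95.0, 298.3, 332.5, -0.1, -0.3], [105.0, 298.2, 332.3, 0.0, -0.1], [115.0, 298.3, 332.3, 0.1, -0.1], [125.0, 298.4, 332.4, 0.0, -0.2], [135.0, 298.4, 332.1, 0.2, 0.1], [145.0, 298.6, 332.1, 0.1, -0.0], [155.0, 298.9, 332.2, -0.1, -0.1], [165.0, 298.9, 331.8, 0.1, 0.1], [175.0, 299.1, 331.9, 0.0, 0.1], [185.0, 299.4, 331.8, -0.1, 0.0], [195.0, 299.5, 331.6, 0.0, 0.2], [205.0, 299.8, 331.5, -0.2, 0.1]]
```

View pics/k1c.png

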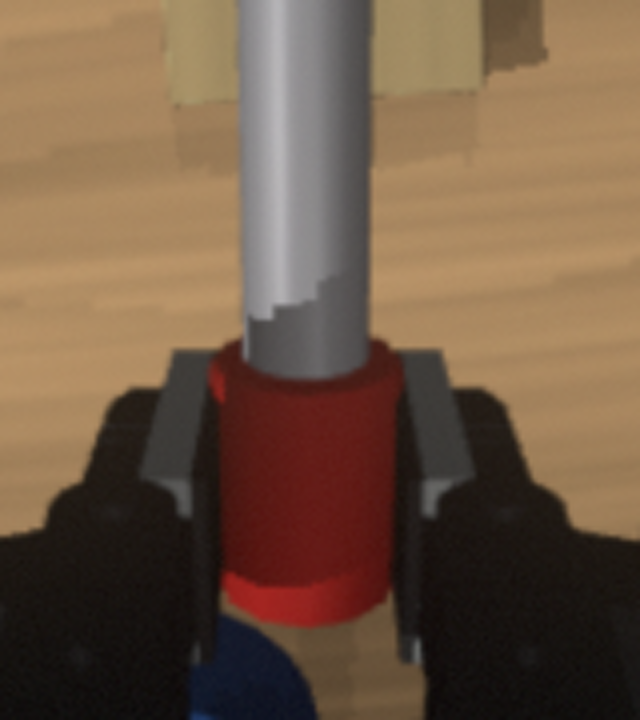

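```bash
cat >> spin.py <<'E'
def fit2(f,T,A,rows,z0):
    e=edges(f,rows)
    g=lambda p:(silh(f,T,A,[p[0],z0,p[1],p[2]],rows)+np.array([-1,1])*p[3]-e)
    s=least_squares(lambda p:g(p).ravel(),[0,0,0,0],loss="soft_l1",x_scale=[.001,.01,.01,.3])
    return s.x,np.abs(g(s.x)).mean()
E
python3 - <<'E'
from spin import *
f=load("k1");rows=np.arange(5,212,5)
for z0 in(-.0135,-.0153,-.017):
    p,r=fit2(f,np.array([.4901,-.0052,.0992]),R(-95.9),rows,z0);print(z0,p.round(4),np.degrees(p[1:3]).round(2),r)
E
```

```text
-0.0135 [ 0.0004 -0.0038 -0.0159 -0.234 ] [-0.22 -0.91] 0.0888776398535234
-0.0153 [ 4.000e-04 -3.800e-03 -1.480e-02 -4.653e-01] [-0.22 -0.85] 0.08781134683195885
-0.017 [ 4.000e-04 -3.900e-03 -1.370e-02 -6.896e-01] [-0.22 -0.78] 0.08685186017495994
```

```bash
python3 - <<'E'
from spin import *
f=load("k1s");crop("k1s",295,160,375,215,9,"k1sc")
A=R(-95.9);T=np.array([.4901,-.0052,.0992])
for pit in(-.0148,-.0074,0):
    d=np.array([np.sin(-.0038),-np.cos(pit),np.sin(pit)])
    P=[T+A@(np.array([.0004,0,-.0153])+t*d) for t in(.015,.06,.1,.14,.18)]
    print(pit,((proj(f,P)-[295,160]+.5)*9-.5).round(1).tolist())
E
```

```text
-0.0148 [[195.6, 315.9], [300.9, 268.5], [392.5, 227.3], [482.3, 186.8], [570.5, 147.1]]
-0.0074 [[195.6, 316.1], [300.9, 269.4], [392.5, 228.8], [482.3, 189.0], [570.4, 150.0]]
0 [[195.6, 316.3], [300.9, 270.4], [392.4, 230.4], [482.2, 191.2], [570.2, 152.8]]
```

View pics/k1sc.png

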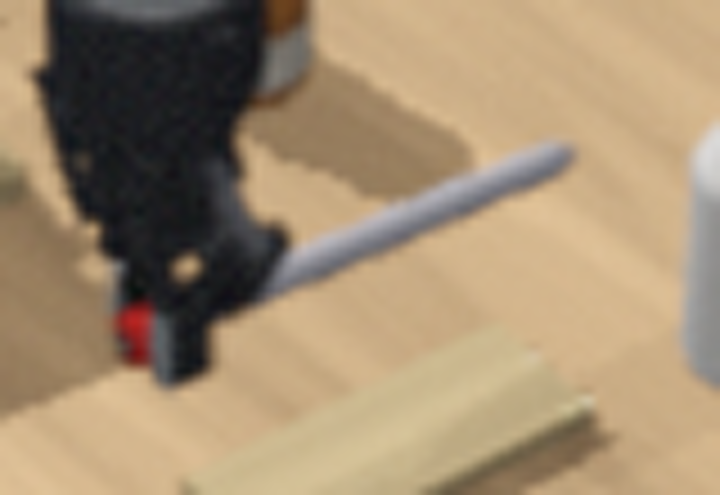

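```bash
python3 - <<'E'
from spin import *
f=load("k0");cv2.imwrite("pics/k0v.png",f["color"][:,:,::-1])
A=R(-95.9);T=np.array([.4912,-.0047,.1004])
rows=np.arange(20,160,5)
print(edges(f,rows[::4]).round(1).tolist())
p,r=fit2(f,T,A,rows,.1004-.019);print("k0",p.round(4),np.degrees(p[1:3]).round(2),r)
dl=p[3]
f=load("k1");T1=np.array([.4901,-.0052,.0992]);rows=np.arange(5,212,5);e=edges(f,rows)
for d in (dl,dl-.15,dl+.15):
    g=lambda p:(silh(f,T1,A,p,rows)+np.array([-1,1])*d-e).ravel()
    s=least_squares(g,[0,-.0155,0,0],loss="soft_l1",x_scale=[.001,.001,.01,.01]);print(d,s.x.round(4),np.degrees(s.x[2:]).round(2))
E
```

```text
[[306.4, 325.8], [306.4, 326.0], [306.4, 326.3], [306.4, 325.9], [306.5, 326.2], [306.6, 326.1], [306.5, 325.8]]
k0 [ 0.0005 -0.0016 -0.0479 -0.2182] [-0.09 -2.74] 0.06876689253944335
-0.21817720492717363 [ 0.0004 -0.0134 -0.0038 -0.0155] [-0.22 -0.89]
-0.36817720492717365 [ 0.0004 -0.0146 -0.0038 -0.0148] [-0.22 -0.85]
-0.06817720492717363 [ 0.0004 -0.0122 -0.0038 -0.0163] [-0.22 -0.93]
```

View pics/k0v.png

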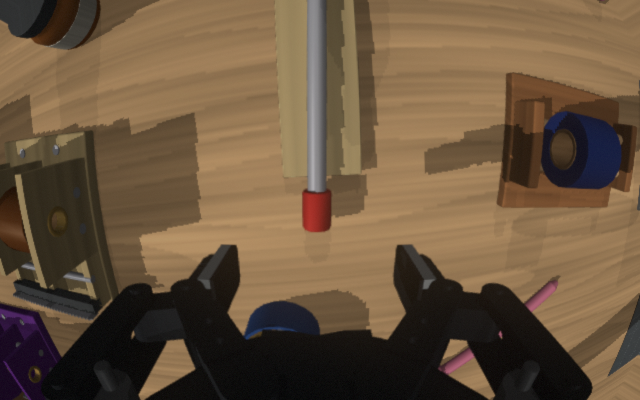

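In k0, where the spindle is known to be lying level, the outline fit shows the same pseudo-pitch. So the tilt seen in k1 is image bias and the spindle is essentially level in the jaws. I'll move to the pre-insertion pose.

```bash
cat > ins.py <<'E'
from spin import *
q=[.5229,.2778,-.1285];A=R(-7.58);off=np.array([.0004,0,-.015])
def tcp(s,dx=0,dz=0): return world(q,[[dx,s,.062+dz]])[0]-A@off
def t(m,s): 
    o=m.get_obs();c,sn=np.cos(q[2]),np.sin(q[2]);F=o["ft_force"]
    fd=[c*F[0]+sn*F[1],-sn*F[0]+c*F[1],F[2]]
    print(s,round(o["time_s"],2),o["eef_pos"].round(4),"Fdisp",np.round(fd,1),o["moment"].round(2),round(o["finger_gap"],4));return np.array(fd)
E
python3 - <<'E'
from cell import manip
from ins import *
T=tcp(-.2635);print(T)
manip.movep([T[0],T[1],.11],A);t(manip,"rot")
manip.move_l(T,A,rate=.12);manip.hold(.3);t(manip,"pre")
f=grab(manip,"side","i0");crop("i0",230,130,330,220,8,"i0c")
grab(manip,"wrist","i0w");g=grab(manip,"top","i0t");crop("i0t",180,140,330,240,5,"i0tc")
P=[world(q,[[0,y,.062]])[0] for y in(-.2635,-.2485,-.0835,-.0715)]
print("side",((proj(f,P)-[230,130]+.5)*8-.5).round(0).tolist());print("top",((proj(g,P)-[180,140]+.5)*5-.5).round(0).tolist())
E
```

```text
[0.48873685 0.01652526 0.047     ]
rot 20.64 [0.4888 0.0165 0.11  ] Fdisp [ 1.1  0.2 -1.1] [-0.08  0.01  0.04] 0.0198
pre 21.62 [0.4892 0.0165 0.0476] Fdisp [ 0.9 -0.2 -1.4] [-0.11 -0.01 -0.04] 0.0191
side [[629.0, 606.0], [610.0, 586.0], [416.0, 374.0], [403.0, 360.0]]
top [[628.0, 293.0], [604.0, 290.0], [330.0, 260.0], [310.0, 258.0]]
```

View pics/i0c.png

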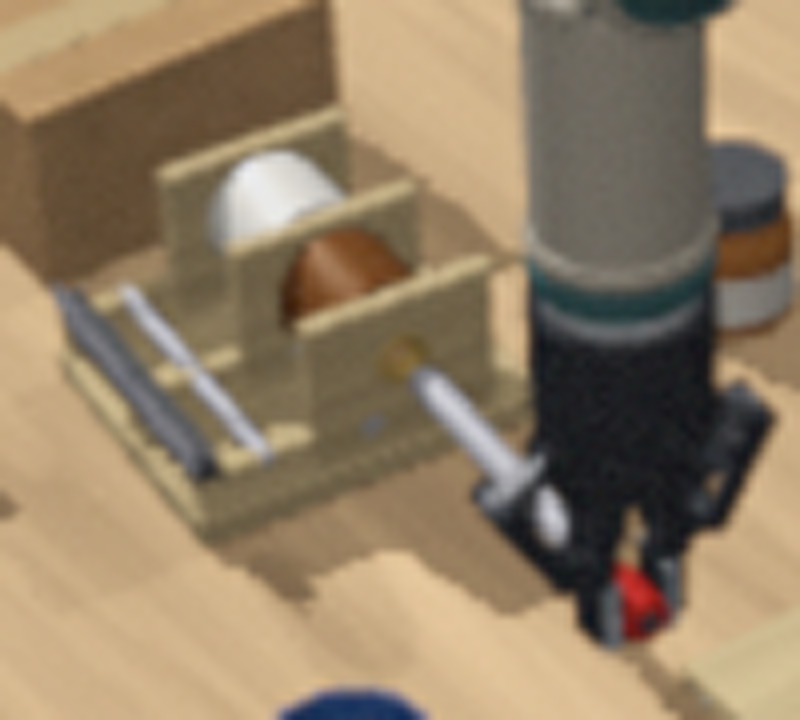

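View pics/i0tc.png

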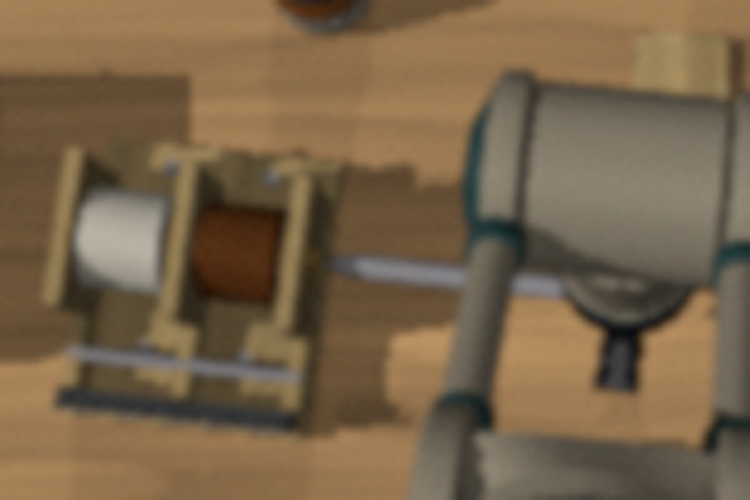

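View pics/i0w.png

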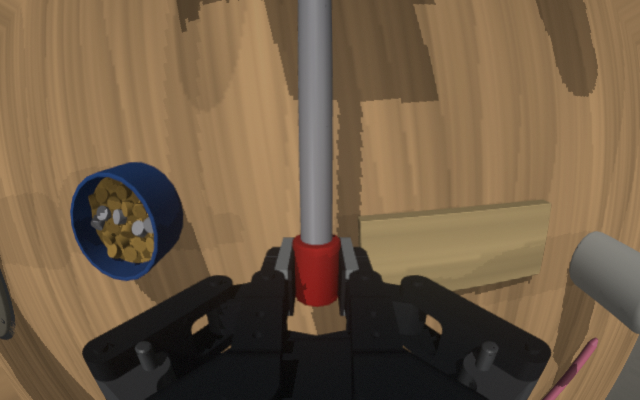

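The side crop shows the tip at about (417,374) pointing into the brass ring at (403,357). Both are within a millimetre or so of prediction, and the top view agrees. I'll insert in short steps and watch the forces.

```bash
python3 - <<'E'
from cell import manip
from ins import *
s=-.2635;dx=dz=0.
while s<-.2635+.075-1e-6:
    s+=.0125
    manip.move_l(tcp(s,dx,dz),A,rate=.05)
    F=t(manip,round(s,4))
    if abs(F[1])>12 or abs(F[0])>15 or abs(F[2])>15: print("STOP");break
f=grab(manip,"side","i1");crop("i1",230,130,330,220,8,"i1c")
E
```

```text
-0.251 22.17 [0.4903 0.0294 0.0469] Fdisp [ 0.1  1.  -1. ] [-0.03  0.03  0.04] 0.0193
-0.2385 22.57 [0.492  0.0416 0.047 ] Fdisp [ 0.5 -0.8 -0.9] [-0.08  0.03  0.01] 0.019
-0.226 22.97 [0.4936 0.054  0.047 ] Fdisp [-0.1 -0.2 -0.6] [-0.08  0.04  0.02] 0.0195
-0.2135 23.37 [0.4951 0.0664 0.047 ] Fdisp [-0.5 -0.2 -0.8] [-0.04  0.01 -0.  ] 0.019
-0.201 23.77 [0.4968 0.0788 0.047 ] Fdisp [ 0.3 -0.2 -0.7] [-0.04 -0.01  0.01] 0.0193
-0.1885 24.17 [0.4983 0.0912 0.047 ] Fdisp [-0.   0.1 -0.8] [-0.1   0.02 -0.02] 0.0192
```

View pics/i1c.png

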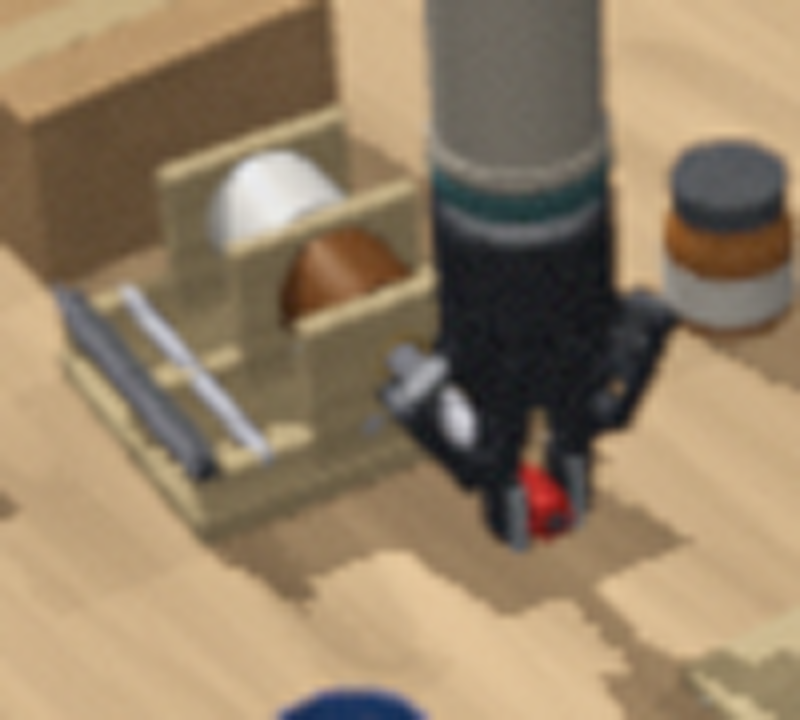

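The tip passed the first plate with no contact force. I'll continue.

```bash
python3 - <<'E'
from cell import manip
from ins import *
s=-.1885;dx=dz=0.
while s<-.0915:
    s=min(s+.01,-.0905)
    manip.move_l(tcp(s,dx,dz),A,rate=.05)
    F=t(manip,round(s,4))
    if abs(F[1])>12 or abs(F[0])>15 or abs(F[2])>15: print("STOP");break
f=grab(manip,"side","i2");crop("i2",230,130,330,220,8,"i2c")
grab(manip,"wrist","i2w")
E
```

```text
-0.1785 24.57 [0.4997 0.1011 0.047 ] Fdisp [-0.5  0.5 -0.1] [-0.06 -0.    0.04] 0.019
-0.1685 24.92 [0.501  0.1111 0.047 ] Fdisp [-0.6 -1.  -0.4] [-0.02  0.07  0.04] 0.0194
-0.1585 25.27 [0.5022 0.121  0.047 ] Fdisp [ 0.3 -0.2 -0.9] [-0.07  0.03  0.02] 0.0195
-0.1485 25.62 [0.5035 0.1309 0.047 ] Fdisp [ 0.4 -0.2 -1.3] [-0.04  0.    0.  ] 0.0196
-0.1385 25.97 [0.5048 0.1408 0.047 ] Fdisp [-0.2  0.2 -0.1] [-0.06  0.   -0.05] 0.0191
-0.1285 26.32 [0.5061 0.1507 0.047 ] Fdisp [ 0.4 -0.  -0.3] [-0.04 -0.   -0.03] 0.0194
-0.1185 26.67 [0.5074 0.1606 0.047 ] Fdisp [-0.2  0.5 -2.1] [ 0.03 -0.1   0.04] 0.0194
-0.1085 27.02 [0.5087 0.1705 0.047 ] Fdisp [ 0.4  0.1 -0.7] [-0.1   0.    0.03] 0.0192
-0.0985 27.37 [0.51   0.1805 0.047 ] Fdisp [ 0.3 -0.3 -0.6] [-0.1   0.05 -0.05] 0.0193
-0.0905 27.68 [0.511  0.1884 0.047 ] Fdisp [ 0.7  0.4 -0.6] [-0.04 -0.03 -0.02] 0.0196
```

View pics/i2w.png

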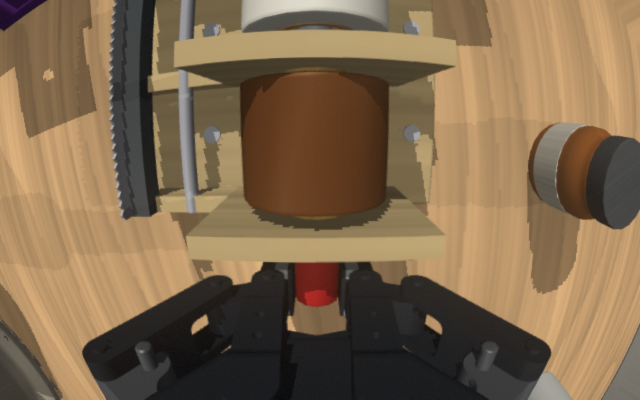

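View pics/i2c.png

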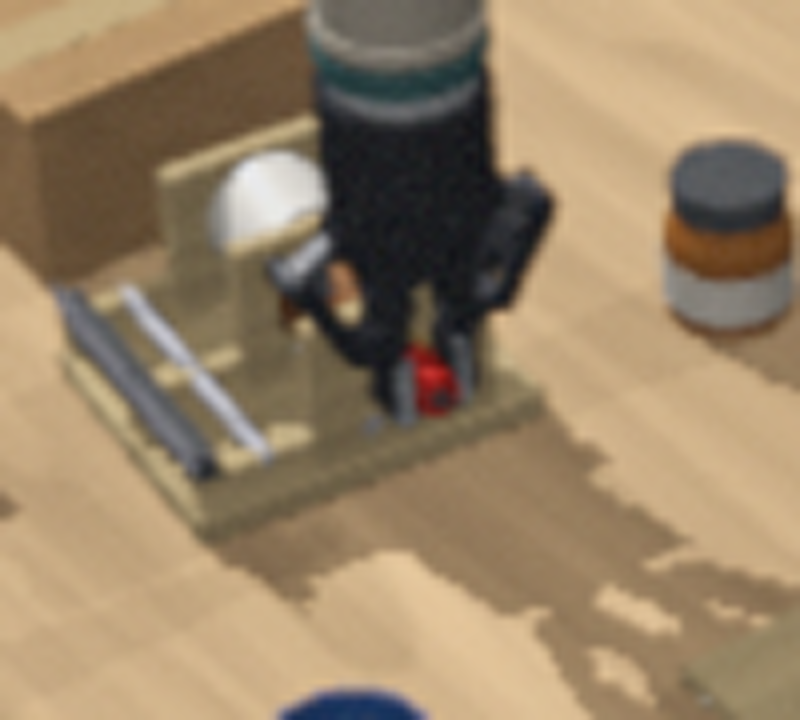

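It's through all three plates with near-zero force. I'll push the last few millimetres until the shoulder makes contact.

```bash
python3 - <<'E'
from cell import manip
from ins import *
s=-.0905
while s<-.0805:
    s+=.001
    manip.move_l(tcp(s),A,rate=.03)
    F=t(manip,round(s,4))
    if F[1]<-8 : print("CONTACT");break
manip.hold(.2);t(manip,"held")
grab(manip,"wrist","i3w");crop("i3w",230,200,400,330,4,"i3c")
E
```

```text
-0.0895 28.02 [0.511 0.189 0.047] Fdisp [ 0.5 -0.8 -1.4] [-0.07  0.04 -0.  ] 0.0195
-0.0885 28.27 [0.5112 0.1901 0.047 ] Fdisp [-1.1  0.1 -1. ] [-0.06  0.06 -0.08] 0.0195
-0.0875 28.52 [0.5113 0.1911 0.047 ] Fdisp [-0.   0.1 -0.3] [-0.04  0.    0.03] 0.0194
-0.0865 28.77 [0.5114 0.1921 0.047 ] Fdisp [-0.1 -0.1 -0.2] [-0.04  0.02 -0.01] 0.019
-0.0855 29.02 [0.5114 0.1925 0.047 ] Fdisp [ 0.3 -2.3 -0.3] [-0.46  0.04 -0.03] 0.0194
-0.0845 29.27 [0.5114 0.1926 0.047 ] Fdisp [ 1.  -7.   0.9] [-1.01  0.06 -0.05] 0.0194
-0.0835 29.52 [0.5114 0.1926 0.047 ] Fdisp [ 1.5 -8.8  0.8] [-1.47  0.03 -0.03] 0.0192
CONTACT
held 29.73 [0.5114 0.1926 0.0469] Fdisp [  0.9 -10.2   1.3] [-1.4  -0.   -0.03] 0.0192
```

View pics/i3c.png

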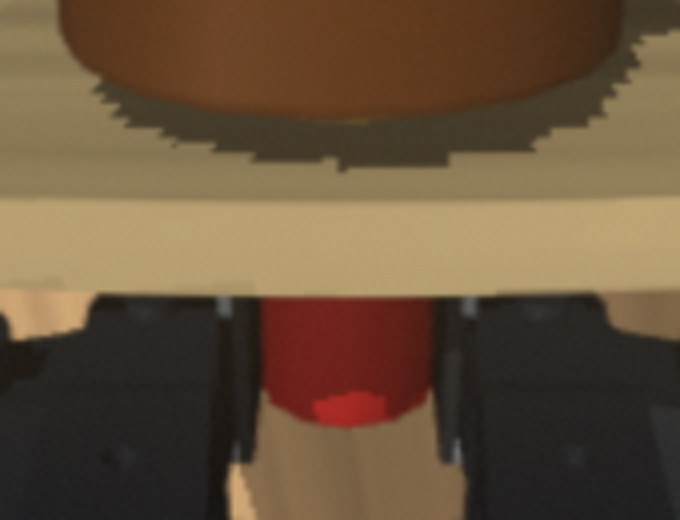

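Contact came at knob centre y ≈ -86 mm, where the shoulder should meet the plate, with the force rising cleanly to 10 N. I'll relax the push, release, retreat and check.

```bash
python3 - <<'E'
from cell import manip
from ins import *
manip.move_l(tcp(-.0853),A,rate=.03);t(manip,"relax")
manip.set_gripper(.05);t(manip,"open")
p=tcp(-.0853)
manip.move_l(p+[0,0,.15],rate=.15);t(manip,"up")
w=world(q,[[0,-.16,.2]])[0]
manip.movep(w,A);manip.hold(.3);t(manip,"view")
grab(manip,"wrist","e1");crop("e1",200,0,440,180,3,"e1c")
manip.movep([.33,-.1,.3],R(-20));manip.hold(.2);t(manip,"clear")
grab(manip,"side","e1s");crop("e1s",230,130,330,220,8,"e1sc");grab(manip,"top","e1t");crop("e1t",170,90,430,260,3,"e1tc")
E
```

```text
relax 30.02 [0.5115 0.1926 0.047 ] Fdisp [ 0.  -5.1  0.3] [-0.87  0.    0.01] 0.0195
open 30.43 [0.5117 0.1939 0.0471] Fdisp [0.8 1.2 0.6] [ 0.   -0.01 -0.01] 0.0499
up 31.57 [0.5109 0.1931 0.196 ] Fdisp [-0.3  0.4 -0.2] [-0.01  0.03  0.  ] 0.05
view 32.27 [0.5024 0.1199 0.1998] Fdisp [0.6 0.4 0.6] [-0.03 -0.01 -0.06] 0.0503
clear 33.66 [ 0.3306 -0.0995  0.2995] Fdisp [ 0.7 -0.4 -0.4] [-0.01  0.02  0.02] 0.0501
```

View pics/e1c.png

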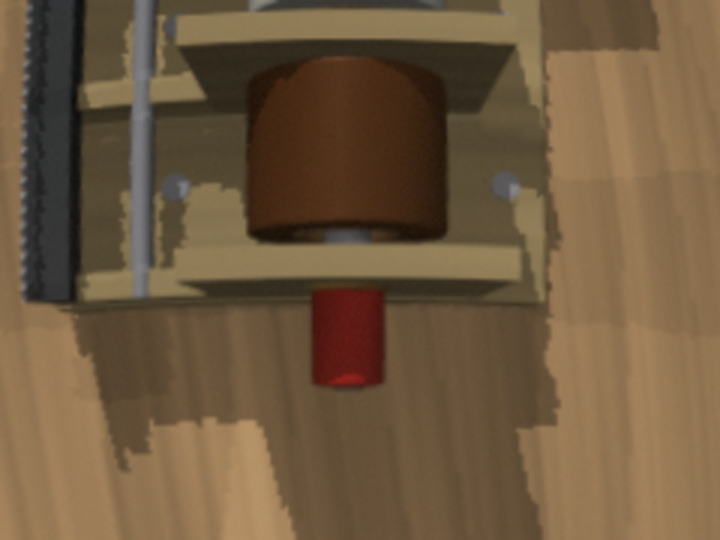

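View pics/e1sc.png

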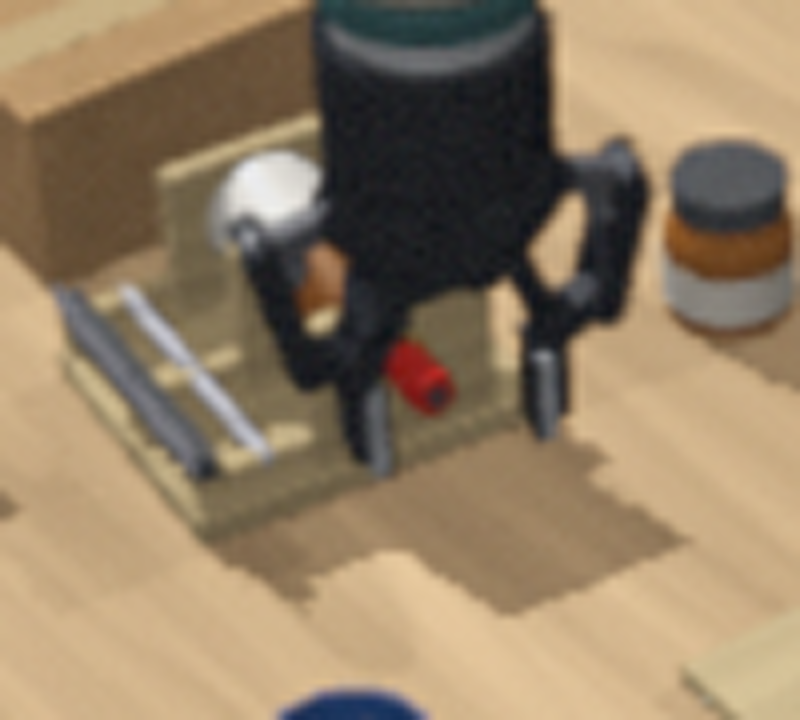

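View pics/e1tc.png

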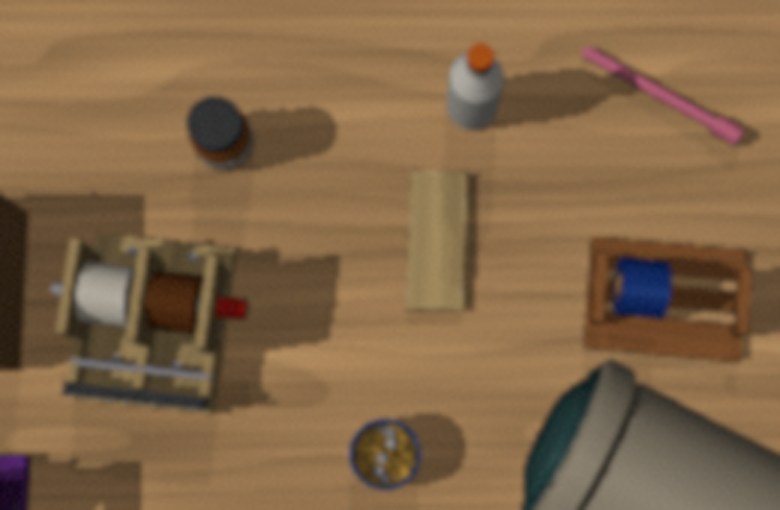

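The top view shows the knob at crop (231,307) against the right plate, with the tip out past the left plate at (55,289). Both rolls are in their bays, and the blue roll, glue, jar and tin are where they were. I'll check numerically for any gap at the knob.

```bash
python3 - <<'E'
from ins import *
f=load("e1")
for g in(0,.001,.002,.004):
  P=world(q,[[0,-.1015-g,.0715],[-.011,-.1015-g,.0605],[.011,-.1015-g,.0605],[0,-.0715,.094]])
  print(g,((proj(f,P)-[200,0]+.5)*3-.5).round(1).tolist())
crop("e1",290,80,340,135,12,"e1k")
E
```

```text
0 [[349.7, 385.5], [313.2, 384.5], [386.3, 384.3], [349.5, 276.3]]
0.001 [[349.7, 388.9], [313.2, 387.8], [386.3, 387.6], [349.5, 276.3]]
0.002 [[349.8, 392.3], [313.3, 391.1], [386.3, 390.9], [349.5, 276.3]]
0.004 [[349.8, 399.2], [313.3, 397.6], [386.3, 397.5], [349.5, 276.3]]
```

View pics/e1k.png

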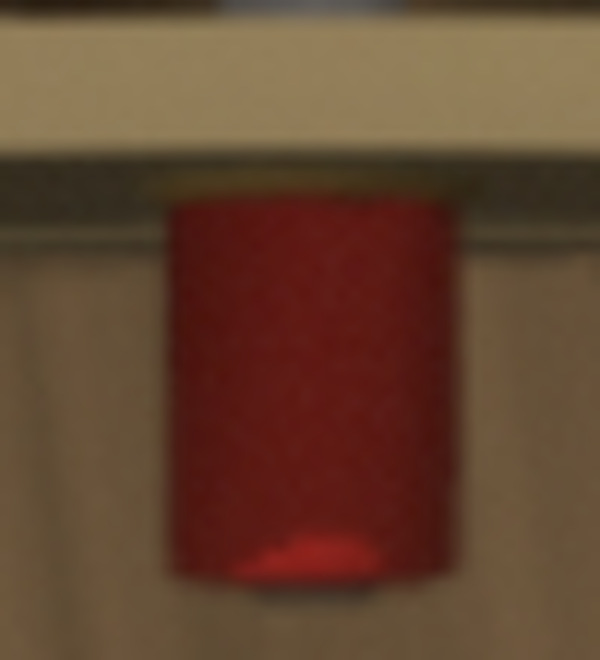

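The knob's outer rim is at the row predicted for zero gap (385 in the 3× crop; 1 mm of gap would be 389). The knob is flush, so I'm handing the job in.

```bash
python3 - <<'E'
from cell import manip
print(manip.get_obs()["time_s"]);print(manip.finish_job())
E
```

```text
33.7583
the job is handed in; nothing more can be done
None
```

The dispenser is loaded, and I handed the job in at 33.8 s; `finish_job` reports no verdict. I took the brown roll from the rack and stood it on the rods in the empty bay. I then slid the steel spindle in by its knob from the -y side, because the carton left no room on the other side. It passed all three plates and both rolls with about 2 N or less, until the knob met the outer plate at about 10 N. I then let go and moved the arm clear.

**Last checks:**
- **Knob:** flush against the outer plate in the wrist view, with any gap under about 0.5 mm.
- **Spindle tip:** the top view shows it past the far plate.
- **Rolls:** both stand in their bays.
- **Everything else:** the blue roll, glue bottle, tin and jar look unmoved in the top view. The arm is touching nothing.

**Disagreements:**
- **Spindle tilt:** one image fit showed the held spindle tilted by about 0.9°. The same false tilt appeared when it was lying level on the offcut, so I ignored it, and the insertion ran free.
- **Finger gap:** it read 19 mm on the 22 mm knob. I didn't find out why, but the grip held throughout.

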